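# Square a heavy tube block to the code reader's fence and take a reading

## Robot

A 6-joint arm with a two-finger parallel gripper is mounted at the origin on a cart in front of the work surface, level with it; the furniture and walls round the work are solid. World frame = base frame: x ahead of the robot, y to its left, z up, the work surface at z = 0. Lengths are in m, angles in rad, forces in N, time in s.
With the tool pointing down it reaches from about 0.3 to 0.875 m from the base axis. Payload 6.4 kg.
Tool frame: the origin (TCP) lies between the finger pads; the fingertips stand 25 mm ahead of it and the grasp point (between the pads) lies 6 mm ahead of it; z points along the fingers, y is the line along which they close (so a half turn about z gives the same grasp; the last joint's range is limited). The gripper opens to 85 mm and grips with 20 to 120 N. Pads are 22 mm wide; open, the fingers measure 114 mm over their backs; the gripper's body (76 mm by 85 mm) begins 54 mm behind the grasp point. The pads swing forward as they close: fully open they stand 13 mm farther back than shut.
Start: joints at [-1.436, 0.181, 1.607, -0, 1.354, -0.206], TCP at [0.192, -0.542, 0.256] pointing down, gripper open.
Joint ranges: [-2.99, 2.99], [-0.89, 2.07], [0.3, 2.58], [-1.14, 4.28], [0, 2.63], [-3.12, 3.12]. Speed limits (rad/s): [2.57, 2.57, 3.01, 3.14, 3.14, 3.14].

## Interface

Orientations are given as a unit quaternion [w, x, y, z].
In Python, from bench import ctrl gives the robot as it stands.
- The arm moves only by the tool servo_tool, never from a script. Its argument "series" is text: rows parted by semicolons, each of 7 numbers parted by spaces: the gripper command: -1 is fully open, 1 is shut, values between are in proportion, then the shift along the tool's x, y, z in m, then the turn, a rotation vector about the tool's x, y, z in degrees. A call has 1 to 12 rows; each row is the pose to reach, as a shift and turn from the pose commanded when the call began, along the tool's axes at that moment; what a row does not reach only later rows make up. A row lasts 1/12 s, in which the tool goes at most 41.7 mm and 7.16 degrees, less where a joint would pass 70% of its speed; a pose out of reach is approached as far as the arm can. A call with a gripper value outside its range is refused whole. The fingers move at their own pace and stop on an object; the grip force is fixed at half the most. Time passes only in rows, so rows that repeat a pose let the fingers close. It gives the time, the measured TCP pose, the force, the opening and the grip force at its end, in the units of the state.
- ctrl.get_obs(): the state, without advancing time (a new reading comes with each control period).
- ctrl.camera(name): name is "side" or "top"; returns a dict with "img" (384x512x3 uint8, red, green, blue), "z_map" (384x512 float32, m along the optical axis (not along the pixel's ray), 0 where there is no reading), "fovy" (degrees; the focal length in pixels is half the picture's height over the tangent of half this angle, whatever the lens; pixels are square), "cx", "cy" (the principal point, pixels), "extrinsics" (4x4, takes a point from camera to world coordinates). Camera axes: x right, y down, z forward; pixel columns grow to the right and rows downward; lengths in m; the calibration is good to about 2 mm. A picture is of the moment at which its call begins.
- ctrl.hand_in(): hands the job in; it is judged then, once.
The state is a dict: "time_s": time; "q": joint angles; "dq": joint speeds; "joint_efforts": joint torques, N m; "eef_pos": TCP position; "eef_rot": TCP orientation; "wrist_force": force on the tool from outside, world axes, zero at the start; "torque": the same for the moment, N m; "opening": opening from 0.0 (shut) to 1.0 (fully open); "grasp_force": force on a finger pad.
Only numpy, scipy, OpenCV 4.12 (cv2) and the standard library are available. Lean on these libraries where they do the work, as an engineer would, in place of code of your own. Each camera call takes 0.05 s, during which the arm holds its last target. There are 200 camera calls.

## Task

The heavy aluminium tube block on the bench is not to be gripped or lifted: with the fingertips, push it round by its corners until its face with the code plate faces the code reader, then slide it until that face lies flat against the reader's fence and its end is up against the end stop. With the block home there, press the round button on top of the reader fully down and let go. Leave the block squarely home, and do not disturb anything else on the bench.

Things in the scene. Friction and masses are not known exactly. Their poses are not given: they have to be found in the camera images.
- tube_block: loose aluminium block with 24 holes in its top, some with sunk capped tubes: 116 mm (x) by 90 mm (y) by 40 mm high, about 0.9 kg, friction on the bench 4 to 10 N. Origin at the centre of its underside, z up. The code plate (black, 46 x 20 mm, with a white square code) is on its -y face, a long face. When home its axes are parallel to reader_station's, the same way round.
- code_face (a point): point on the block: the middle (sideways) of the 116 mm long face that carries the code plate, 23 mm above the bench. When home it lies on point window.
- reader_station: fixed station: aluminium fence 150 mm long (x -80 to +70), 8 mm thick, 46 mm high, with a window; a black code reader (46 mm high) and a base plate behind it, y -8 to -136 mm. Origin on the bench in the plane of the fence's face, below the window's middle. y points out of the face to the block's side, x along the fence to the end stop, z up. Block home: its origin at x 0, y 45 mm.
- end_stop (a point): middle of the face of the end stop, at x 58 mm, y 25 mm, z 17 mm of reader_station: a bar 12 mm thick, 34 mm high, standing 50 mm out from the fence at its +x end. The block's +x end comes to rest on this face, which looks to the station's -x.
- window (a point): middle of the reader's window, in the plane of the fence's face, 23 mm above the bench
- read_button_top (a point): centre of the top of the round push button (24 mm across, in a black collar 40 mm across) on top of the reader, 60 mm behind the fence's face and 63 mm above the bench; press straight down, fully down after 5 mm at about 5 N; it springs back up when let go
- read_button (a joint): travel of the button: 0 up, 0.005 m fully down
- tube_rack: teal tube rack full of capped tubes, 56 x 144 x 94 mm, on the right near the robot; bystander. Origin at the centre of the rack's underside
- vial_a: small screw-cap vial, 24 mm across, 50 mm tall, on the right; bystander. Origin at the centre of the vial's underside
- vial_b: a second such vial beside it; bystander. Origin at the centre of the vial's underside
- amber_bottle: amber reagent bottle with a white cap, 60 mm across, 114 mm tall, on the left near the robot; bystander. Origin at the centre of the bottle's underside
- bench_timer: flat white bench timer, 55 x 65 x 18 mm, on the left; bystander. It lies right of the fixed bench centrifuge, which is 200 mm high and stands between the arm's start and the work. Origin at the centre of the timer's underside
- tip_box: pipette-tip box with a clear lid, 88 x 122 x 90 mm, at the back right; bystander. Origin at the centre of the box's underside

How it is judged:
By the outcome, as a careful person would: the job done as asked, in the order asked, and still so for the second after the job is handed in, with the robot touching nothing.
It also fails if it takes over 72 s, if anything falls off the work surface, if the arm or the gripper's body presses on something with over 40 N, if the wrist force passes 120 N, or if a joint passes its speed limit or range.

## Working session

There is one attempt and no reset: what is moved stays moved. The work goes in short steps, Python scripts to look and compute and a tool call to move; the robot and the scene stay as the last step left them, time stands still between calls to the robot, and variables do not carry over. Pictures are saved under pics/ and viewed, at most 10 in all, crops included, and the job is handed in when it is done.

Besides the shell and the picture viewer there is one more tool, called after "Request:" as name(argument=value, ...) on one line, values as JSON. servo_tool: Moves the arm, as the interface text tells. Its arguments: {"type":"object","properties":{"series":{"type":"string"}},"required":["series"]}

```bash
mkdir -p pics; cat > h.py <<'E'
from bench import ctrl
import numpy as np, cv2
def cam(n):
    c=ctrl.camera(n); c['f']=192/np.tan(np.radians(c['fovy'])/2); return c
def save(c,fn): cv2.imwrite('pics/'+fn,cv2.cvtColor(c['img'],cv2.COLOR_RGB2BGR))
def cloud(c):
    v,u=np.mgrid[0:384,0:512]; z=c['z_map']
    p=np.stack([(u-c['cx'])/c['f']*z,(v-c['cy'])/c['f']*z,z],-1)
    E=c['extrinsics']; return p@E[:3,:3].T+E[:3,3]
def ray(c,u,v,h):
    E=c['extrinsics']; d=E[:3,:3]@np.array([(u-c['cx'])/c['f'],(v-c['cy'])/c['f'],1]); o=E[:3,3]
    return o+d*(h-o[2])/d[2]
E
python3 - <<'E'
from h import *
for n in('top','side'):
    c=cam(n); save(c,n+'0.png'); np.savez(n+'0.npz',**c); print(n,c['fovy'],c['cx'],c['cy'],c['extrinsics'].round(3).tolist(), (c['z_map']>0).mean())
o=ctrl.get_obs(); print(o)
E
```

```text
top 57.56287087261965 260.7152309226 192.30430446073586 [[0.015, -0.997, 0.079, 0.505], [-1.0, -0.016, -0.016, -0.025], [0.018, -0.079, -0.997, 1.069], [0.0, 0.0, 0.0, 1.0]] 0.99627685546875
side 47.526313112343985 251.01858730252138 188.02653716662059 [[0.918, -0.292, 0.27, 0.217], [-0.398, -0.668, 0.629, -0.822], [-0.004, -0.685, -0.729, 1.001], [0.0, 0.0, 0.0, 1.0]] 0.9460957845052084
{'time_s': 0.1, 'q': array([-1.43627248e+00,  1.81481977e-01,  1.60790256e+00, -1.19542634e-06,
        1.35379333e+00, -2.06322681e-01]), 'dq': array([ 1.26479345e-05, -8.48918418e-04, -1.78710294e-03, -9.50376675e-04,
       -1.54097569e-03,  2.11769843e-04]), 'joint_efforts': array([ 2.17859514e-05, -4.45881844e+01, -3.52238917e+01, -2.98913974e-04,
        4.15343689e-03,  1.13148343e-05]), 'eef_pos': array([ 0.19215557, -0.54146044,  0.25546828]), 'eef_rot': array([-7.92116078e-04,  9.85512739e-01,  1.69599570e-01,  2.78647593e-05]), 'wrist_force': array([ 0.6141883 ,  0.86149565, -0.2326615 ]), 'torque': array([ 0.01081367, -0.02229701,  0.02746657]), 'grasp_force': 0.0, 'opening': 0.9990523488767885}
```

View pics/top0.png

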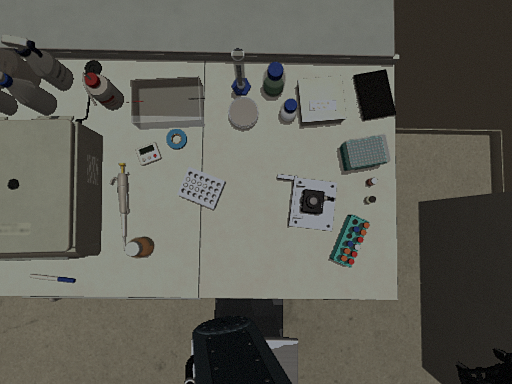

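View pics/side0.png

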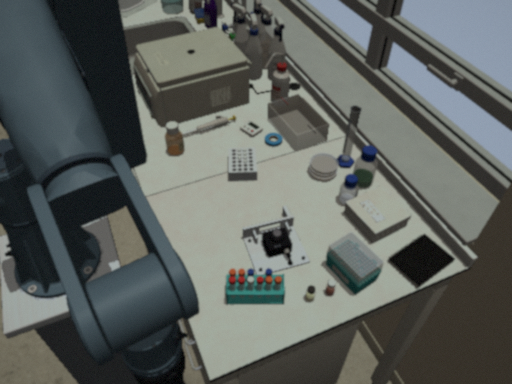

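```bash
python3 - <<'E'
from h import *
t=dict(np.load('top0.npz'));s=dict(np.load('side0.npz'))
a=cv2.resize(t['img'][155:245,165:375],None,fx=3.7,fy=3.7,interpolation=cv2.INTER_CUBIC)[:, :777]
b=cv2.resize(s['img'][140:185,215:270],None,fx=5.5,fy=5.5,interpolation=cv2.INTER_CUBIC)
b2=cv2.resize(s['img'][200:275,235:310],None,fx=3.3,fy=3.3,interpolation=cv2.INTER_CUBIC)
im=np.zeros((600,800,3),np.uint8); im[:a.shape[0],:a.shape[1]]=a; im[340:340+b.shape[0],:b.shape[1]]=b; im[340:340+b2.shape[0],400:400+b2.shape[1]]=b2
cv2.imwrite('pics/z0.png',im[...,::-1])
P=cloud(t)
def rect(m,h,name):
    k,l,st,ce=cv2.connectedComponentsWithStats(m.astype(np.uint8))
    i=1+np.argmax(st[1:,4]); pts=P[l==i][:,:2].astype(np.float32)
    print(name,st[i],cv2.minAreaRect(pts),P[l==i][:,2].mean())
z=P[...,2]
rect((z>.03)&(z<.05)&(P[...,1]>.05)&(P[...,1]<.25)&(P[...,0]>.35)&(P[...,0]<.65),.04,'block')
for lo,hi in((.026,.04),(.04,.052),(.055,.07)):
    rect((z>lo)&(z<hi)&(P[...,1]>-.3)&(P[...,1]<-.12)&(P[...,0]>.35)&(P[...,0]<.65),0,str(lo))
for y in range(170,236,4): print(y,(z[y,270:345:3]*1000).astype(int))
for u,v in((137,153),(140,247),(292,180),(292,228),(349,240)): print(u,v,P[v,u].round(3))
E
```

```text
block [177 170  48  39 985] ((0.5986754298210144, 0.13651412725448608), (0.11648110300302505, 0.09004134684801102), 69.15031433105469) 0.03943657532022883
0.026 [300 192   4  18  27] ((0.5653000473976135, -0.16172713041305542), (0.005532844923436642, 0.05064263939857483), 84.28589630126953) 0.03276412459746457
0.04 [301 189  23  25 335] ((0.5632405281066895, -0.19472861289978027), (0.062191981822252274, 0.06808355450630188), 83.7812271118164) 0.04548891149801963
0.055 [306 195  14  13 132] ((0.5629261136054993, -0.192317932844162), (0.035024773329496384, 0.03808547556400299), 0.5668348073959351) 0.060921815630036374
170 [   0    0   -3    2   -1    1    1    2    1    2    0    0   -2    0
    0   -2    0   -2 1069   -1   -4    0    1   -2    0]
174 [-1  2 -3 34 21  2  0 -1 -1 -2  0 -3  0  1  1 -1  1 -1  1  0  0  1  2 -1
  1]
178 [ 0  4  1 29 31 37 31 36 46  8  5 -1  2  0  2  0 -3  0 -1  1 -3 -3 -3 -2
  0]
182 [ 0  0 -1  1  3 -2 -1  0 48  4 10  5  6  6  6  5  6  6  5  7  4  5 -2  0
  0]
186 [   0    4    0   -2    3   -3    0   -1   50    7   14 1069    8    2
    7    5    8    4   
[... 516 characters left out ...]
  0 43  6  5 18 44 43 47 46 45 45 47  7  0  5  1  0 -1
  0]
214 [-4  0 -2  2  0  0  1 42  5  4  4  4  4  5  2 10  5  4  8  5  5  5 -1  0
 -3]
218 [ 1 -1 -1  0  0  0  5 44  7  5 11  6  4  5  7  7  6  6  7  4  4  0  0 -2
  0]
222 [ 0  0 -1  1  2 -1 20 45 11  5  5  4  6  5  2  2  5  6  7  5  7  0  2  1
  0]
226 [ 0 -1 -3  0  3 -3  0  1  4  7  8  4  5  6  6  6  5  2  7 11  9 -2 -1  1
  1]
230 [ 0  0  0 -5  0  0 -2  1  2  2  1 -3 -2 -1  0 -2 -1  1 -2  6  4  0 -1  1
  4]
234 [ 3  1 -1  2 -2 -2 -1  1 -1  0 -4  0  3 -1  0  0  0 -4  0  0 -1  1  0  5
  5]
137 153 [0.703 0.335 0.016]
140 247 [0.428 0.285 0.105]
292 180 [ 0.628 -0.136  0.019]
292 228 [ 0.483 -0.139  0.004]
349 240 [ 0.452 -0.3    0.052]
```

View pics/z0.png

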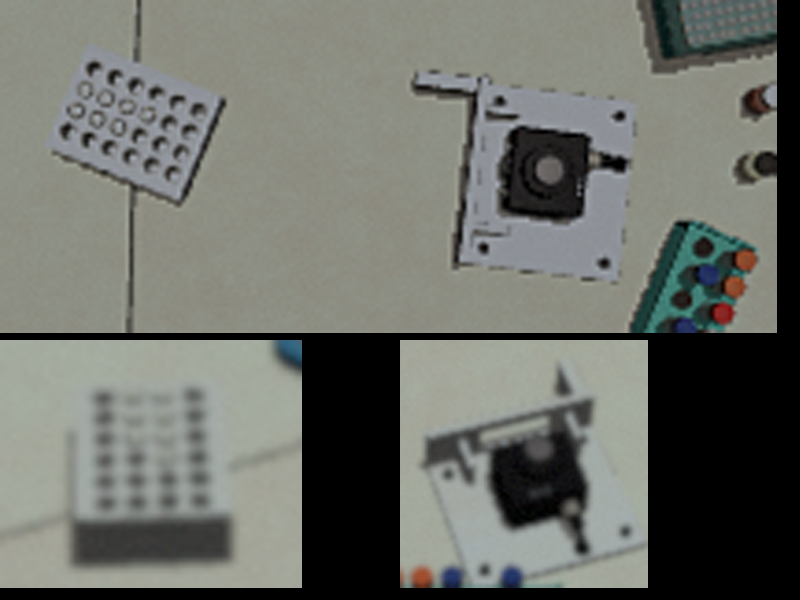

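```bash
cat >> h.py <<'E'
from scipy.spatial.transform import Rotation as R
def pose(yaw): # tool down, x axis at yaw deg
    return R.from_euler('z',yaw,degrees=True)*R.from_euler('x',180,degrees=True)
def rel(p0,yaw0,p1,yaw1):
    A=pose(yaw0); return A.inv().apply(np.array(p1)-p0).round(4),(A.inv()*pose(yaw1)).as_rotvec(degrees=True).round(1)
E
python3 - <<'E'
from h import *
t=dict(np.load('top0.npz'));s=dict(np.load('side0.npz'))
def proj(c,p):
    E=c['extrinsics']; q=(np.array(p)-E[:3,3])@E[:3,:3]; return q[:2]/q[2]*c['f']+[c['cx'],c['cy']]
C=np.array([.5987,.1365]);a=np.array([.356,.934]);b=np.array([.934,-.356])
for n,c in(('top',t),('side',s)):
  g=c['img'].astype(np.float32).mean(-1)
  for sg in(1,-1):
    print(n,'face',sg)
    for k in(-5,-2.5,0,2.5,5,7.5,10):
      q=np.array([proj(c,[*(C+sg*(.045+k/1000)*b+a*w),.02]) for w in np.linspace(-.052,.052,14)],np.float32)
      print(k,cv2.remap(g,q[:,0][None],q[:,1][None],cv2.INTER_LINEAR)[0].astype(int))
print(rel([.192,-.5415,.2555],19.5,[.68,.22,.2555],0))
E
```

```text
top face 1
-5 [152 148 146 148 148 146 147 146 146 147 149 147 147 147]
-2.5 [152 148 147 147 147 147 147 146 146 147 147 146 146 148]
0 [146 147 145 145 144 146 146 145 145 142 147 146 146 147]
2.5 [140 141 139 139 140 140 139 141 141 102 141 141 142 141]
5 [137 137 136 137 137 138 137 139 139  91 142 140 139 139]
7.5 [137 136 135 137 136 137 138 138 139  91 143 140 138 139]
10 [137 135 136 137 137 137 138 138 139 102 143 138 137 139]
top face -1
-5 [153 149 149 148 150 149 148 149 150 149 150 147 148 148]
-2.5 [146 137 143 136 145 132 144 134 142 134 142 138 141 138]
0 [114 105 111 105 109  97 112 100  93  99 101 106  99 109]
2.5 [ 89  92  88  98  62  98  90  99  75 100  86 104  84 108]
5 [135 144 135 144  64 150 134 147 133 147 127 146 130 141]
7.5 [141 138 141 143  87 144 143 141 141 141 139 140 143 139]
10 [138 138 138 140  89 138 140 139 138 140 139 137 140 138]
side face 1
-5 [ 78  87 138 165 166 166 164 164 166 165 165 166 165 166]
-2.5 [107 108 143 164 166 165 162 158 165 164 165 166 164 166]
0 [134 134 152 162 163 164 158 150 163 164 164 164 164 164]
2.5 [154 152 157 161 161 163 156 144 159 165 163 163 164 162]
5 [161 158 159 161 161 161 158 144 156 164 164 163 164 163]
7.5 [161 160 161 161 160 160 159 144 153 163 165 164 163 164]
10 [160 160 160 160 159 160 160 144 152 163 163 163 164 165]
side face -1
-5 [ 58  70 136 161 163 163 161 164 162 164 162 164 162 162]
-2.5 [ 60  70 133 163 164 164 163 163 163 164 162 163 165 164]
0 [ 66  73 130 157 159 159 158 157 158 157 155 157 164 165]
2.5 [ 86  88 119 142 143 145 145 144 145 144 142 146 162 165]
5 [113 114 121 137 141 141 142 141 142 143 140 145 161 164]
7.5 [138 137 130 142 147 148 147 148 149 149 149 151 162 164]
10 [155 151 138 151 156 158 155 158 158 158 158 159 164 164]
(array([ 0.7142, -0.5549, -0.    ]), array([ 0. , -0. , 19.5]))
```

Request:
servo_tool(series="1 0.06 -0.05 0 0 0 -7;1 0.12 -0.1 0 0 0 -14;1 0.18 -0.15 0 0 0 -21;1 0.24 -0.2 0 0 0 -28;1 0.345 -0.285 0 0 0 -64.3;1 0.345 -0.285 0 0 0 -64.3;1 0.345 -0.285 0 0 0 -64.3;1 0.345 -0.285 0 0 0 -64.3;1 0.345 -0.285 0 0 0 -64.3;1 0.345 -0.285 0 0 0 -64.3;1 0.345 -0.285 0 0 0 -64.3;1 0.345 -0.285 0 0 0 -64.3")

```text
time_s: 1.1
eef_pos: [0.4238, -0.1532, 0.2561]
eef_rot: [-0.001, 0.742, 0.67, 0.001]
wrist_force: [0.1, -0.3, 0.3]
opening: -0.002
grasp_force: 0.0
```

Request:
servo_tool(series="1 0.401 0.187 0 0 0 0;1 0.401 0.187 0 0 0 0;1 0.401 0.187 0 0 0 0;1 0.401 0.187 0 0 0 0;1 0.401 0.187 0 0 0 0;1 0.401 0.187 0 0 0 0;1 0.401 0.187 0 0 0 0;1 0.401 0.187 0 0 0 0;1 0.401 0.187 0 0 0 0;1 0.401 0.187 0 0 0 0;1 0.401 0.187 0 0 0 0;1 0.401 0.187 0 0 0 0")

```text
time_s: 2.1
eef_pos: [0.6523, 0.2246, 0.2548]
eef_rot: [-0.001, 0.743, 0.669, 0.0]
wrist_force: [-1.7, 0.3, -0.3]
opening: -0.001
grasp_force: 0.0
```

Request:
servo_tool(series="1 0 0 0.04 0 0 0;1 0 0 0.08 0 0 0;1 0 0 0.12 0 0 0;1 0 0 0.16 0 0 0;1 0 0 0.2 0 0 0;1 0 0 0.215 0 0 0;1 0 0 0.215 0 0 0")

```text
time_s: 2.68
eef_pos: [0.647, 0.2189, 0.0356]
eef_rot: [-0.003, 0.744, 0.668, -0.004]
wrist_force: [0.3, 0.5, 0.0]
opening: 0.001
grasp_force: 0.0
```

Request:
servo_tool(series="1 -0.01 0.005 0 0 0 0;1 -0.02 0.006 0 0 0 0;1 -0.03 0.006 0 0 0 0;1 -0.04 0.006 0 0 0 0;1 -0.05 0.006 0 0 0 0;1 -0.06 0.006 0 0 0 0;1 -0.07 0.006 0 0 0 0;1 -0.08 0.006 0 0 0 0;1 -0.08 0.006 0 0 0 0")

```text
time_s: 3.43
eef_pos: [0.6509, 0.1382, 0.0444]
eef_rot: [0.002, 0.745, 0.667, 0.002]
wrist_force: [1.9, 0.5, 0.5]
opening: 0.0
grasp_force: 0.9
```

```bash
cat >> h.py <<'E'
O=np.array([.5694,-.1327]); YS=-6.2
def S(p): return (R.from_euler('z',-YS,degrees=True).apply([p[0]-O[0],p[1]-O[1],0]))[:2]
def block():
    t=cam('top'); P=cloud(t); z=P[...,2]
    q=np.array([S(p) for p in P.reshape(-1,3)[:, :]]).reshape(384,512,2) if 0 else (P[...,:2]-O)@R.from_euler('z',YS,degrees=True).as_matrix()[:2,:2]
    m=((z>.03)&(z<.048)&(abs(q[...,0])<.2)&(q[...,1]>-.004)&(q[...,1]<.4)).astype(np.uint8)
    k,l,st,ce=cv2.connectedComponentsWithStats(m); i=1+np.argmax(st[1:,4])
    print('block S rect',cv2.minAreaRect(q[l==i].astype(np.float32)),st[i,4])
    o=ctrl.get_obs(); print('tcp S',S(o['eef_pos']).round(4),'z',o['eef_pos'][2].round(4),'yaw-YS',round(np.degrees(2*np.arctan2(o['eef_rot'][2],o['eef_rot'][1]))-YS,1),o['wrist_force'].round(1),o['time_s'])
    return t
E
python3 - <<'E'
from h import *
t=block(); s=cam('side')
a=cv2.resize(t['img'][140:245,140:345],None,fx=3.5,fy=3.5,interpolation=cv2.INTER_CUBIC)
b=cv2.resize(s['img'][130:195,210:300],None,fx=3.3,fy=3.3,interpolation=cv2.INTER_CUBIC)
im=np.zeros((600,720,3),np.uint8); im[:a.shape[0],:a.shape[1]]=a; im[380:380+b.shape[0],:b.shape[1]]=b
cv2.imwrite('pics/z1.png',im[...,::-1])
E
```

```text
block S rect ((-0.01916515827178955, 0.23884689807891846), (0.10716229677200317, 0.08937130123376846), 50.52482986450195) 580
tcp S [0.0511 0.2787] z 0.0438 yaw-YS 89.9 [2.7 0.2 1.3] 3.4833
```

View pics/z1.png

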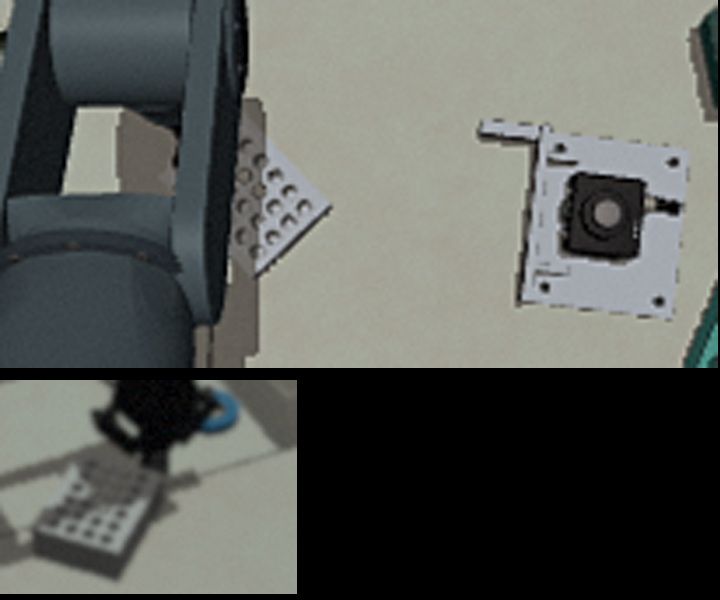

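```bash
python3 - <<'E'
from h import *
s=cam('side')
b=cv2.resize(np.clip(s['img'][145:192,215:265].astype(float)*1.8,0,255).astype(np.uint8),None,fx=12,fy=12,interpolation=cv2.INTER_CUBIC)
cv2.imwrite('pics/z2.png',b[...,::-1])
E
```

```text
(no output)
```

View pics/z2.png

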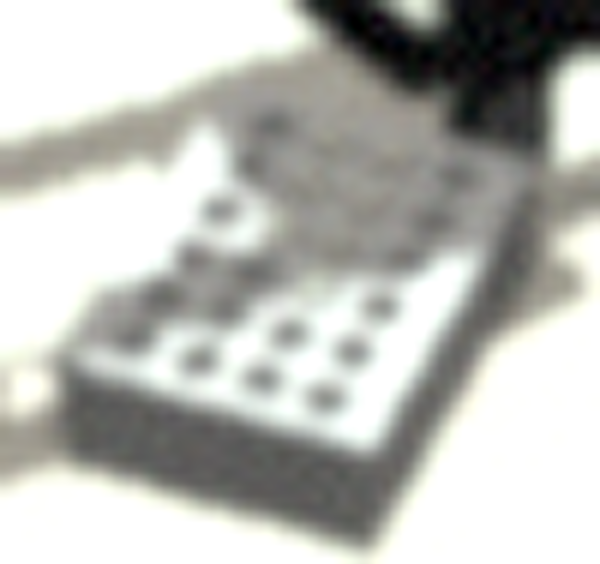

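```bash
python3 - <<'E'
from h import *
s=cam('side'); im=s['img'].astype(np.float32)
T0,T1,B0,B1=[np.array(x)/12+[215,145] for x in((378,452),(527,180),(370,540),(540,255))]
for f in(.15,.3,.45,.6,.75,.9):
    q=np.array([(T0+(T1-T0)*w)*(1-f)+(B0+(B1-B0)*w)*f for w in np.linspace(.04,.96,14)],np.float32)-.5
    print(f,cv2.remap(im.mean(-1),q[:,0][None],q[:,1][None],1)[0].astype(int))
q=np.array([(75,400),(150,425),(220,440),(300,470),(350,500)])/12+[215,145]
print([int(im.mean(-1)[int(y),int(x)]) for x,y in q])
E
```

```text
0.15 [73 79 74 76 79 79 81 85 86 84 74 62 60 63]
0.3 [60 67 64 62 65 67 66 69 70 67 62 55 55 58]
0.45 [57 58 60 57 60 58 59 59 61 59 55 50 52 57]
0.6 [56 61 58 57 59 57 58 59 60 55 52 49 49 59]
0.75 [63 63 62 63 65 66 65 63 66 62 53 52 51 61]
0.9 [72 73 74 73 77 80 77 78 80 80 65 55 57 63]
[51, 52, 49, 51, 52]
```

Request:
servo_tool(series="1 0.006 0 -0.03 0 0 0;1 0.006 0 -0.07 0 0 0;1 0.006 0 -0.07 0 0 0;1 -0.028 -0.149 -0.07 0 0 39.4;1 -0.028 -0.149 -0.07 0 0 39.4;1 -0.028 -0.149 -0.07 0 0 39.4;1 -0.028 -0.149 -0.07 0 0 39.4;1 -0.028 -0.149 -0.07 0 0 39.4;1 -0.028 -0.149 -0.07 0 0 39.4;1 -0.028 -0.149 -0.035 0 0 39.4;1 -0.028 -0.149 0 0 0 39.4;1 -0.028 -0.149 0.003 0 0 39.4")

```text
time_s: 4.63
eef_pos: [0.4921, 0.1285, 0.0329]
eef_rot: [-0.002, 0.926, 0.378, -0.005]
wrist_force: [-2.8, -0.1, -0.2]
opening: 0.002
grasp_force: 0.0
```

```bash
python3 - <<'E'
from h import *
block()
E
```

```text
block S rect ((-0.020064175128936768, 0.2427789270877838), (0.11593718081712723, 0.08944134414196014), 52.25333786010742) 845
tcp S [-0.104   0.2515] z 0.0346 yaw-YS 50.7 [-1.2 -0.1 -0.1] 4.6833
```

Request:
servo_tool(series="1 0 0.012 0 0 0 0;1 -0.005 0.019 0 0 0 -5;1 -0.009 0.027 0 0 0 -10;1 -0.013 0.035 0 0 0 -15;1 -0.0155 0.043 0 0 0 -20;1 -0.0176 0.052 0 0 0 -25;1 -0.019 0.06 0 0 0 -30;1 -0.0196 0.069 0 0 0 -35;1 -0.0194 0.078 0 0 0 -40;1 -0.0185 0.086 0 0 0 -45;1 -0.0185 0.086 0 0 0 -45")

```text
time_s: 5.6
eef_pos: [0.5472, 0.0525, 0.0408]
eef_rot: [0.002, 0.71, 0.704, 0.001]
wrist_force: [0.1, -0.1, 0.7]
opening: 0.001
grasp_force: 0.0
```

```bash
python3 - <<'E'
from h import *
block()
E
```

```text
block S rect ((0.04636995866894722, 0.2300078570842743), (0.03172656521201134, 0.11602510511875153), 0.5429679155349731) 309
tcp S [-0.0427  0.1822] z 0.0406 yaw-YS 95.5 [-0.4  0.9  0.4] 5.65
```

Request:
servo_tool(series="1 -0.004 0.007 0 0 0 -3;1 -0.009 0.015 0 0 0 -8;1 -0.0127 0.023 0 0 0 -13;1 -0.0155 0.031 0 0 0 -18;1 -0.0176 0.04 0 0 0 -23;1 -0.019 0.048 0 0 0 -28;1 -0.0196 0.057 0 0 0 -33;1 -0.0194 0.066 0 0 0 -38;1 -0.0185 0.074 0 0 0 -43;1 -0.0175 0.082 0 0 0 -48;1 -0.0175 0.082 0 0 0 -48")

```text
time_s: 6.57
eef_pos: [0.6281, 0.0357, 0.04]
eef_rot: [0.002, 0.363, 0.932, 0.0]
wrist_force: [-0.4, -0.6, 0.0]
opening: -0.003
grasp_force: 0.0
```

```bash
python3 - <<'E'
from h import *
block()
E
```

```text
block S rect ((0.00899728573858738, 0.2444918304681778), (0.04368339106440544, 0.058502115309238434), 51.632450103759766) 192
tcp S [0.0395 0.1739] z 0.0397 yaw-YS 143.4 [-0.3 -0.4 -0. ] 6.6167
```

Request:
servo_tool(series="1 -0.006 -0.012 0 0 0 0;1 -0.02 -0.03 -0.03 0 0 0;1 -0.04 -0.055 -0.06 0 0 0;1 -0.06 -0.08 -0.06 0 0 0;1 -0.06 -0.08 -0.06 0 0 0")

```text
time_s: 7.03
eef_pos: [0.6175, -0.0702, 0.1018]
eef_rot: [0.004, 0.366, 0.93, -0.001]
wrist_force: [0.6, 0.0, -0.5]
opening: -0.004
grasp_force: 0.0
```

```bash
python3 - <<'E'
from h import *
t=block()
s=cam('side')
a=cv2.resize(t['img'][130:245,140:345],None,fx=3,fy=3,interpolation=cv2.INTER_CUBIC)
b=cv2.resize(np.clip(s['img'][130:195,210:310]*1.5,0,255).astype(np.uint8),None,fx=4,fy=4,interpolation=cv2.INTER_CUBIC)
im=np.zeros((600,720,3),np.uint8); im[:a.shape[0],:a.shape[1]]=a; im[346:600,:b.shape[1]]=b[:254]
cv2.imwrite('pics/z3.png',im[...,::-1])
E
```

```text
block S rect ((0.04485314339399338, 0.24640941619873047), (0.09081265330314636, 0.11325369775295258), 52.092071533203125) 995
tcp S [0.0398 0.0699] z 0.1002 yaw-YS 143.2 [-0.7 -0.3  0.5] 7.0833
```

View pics/z3.png

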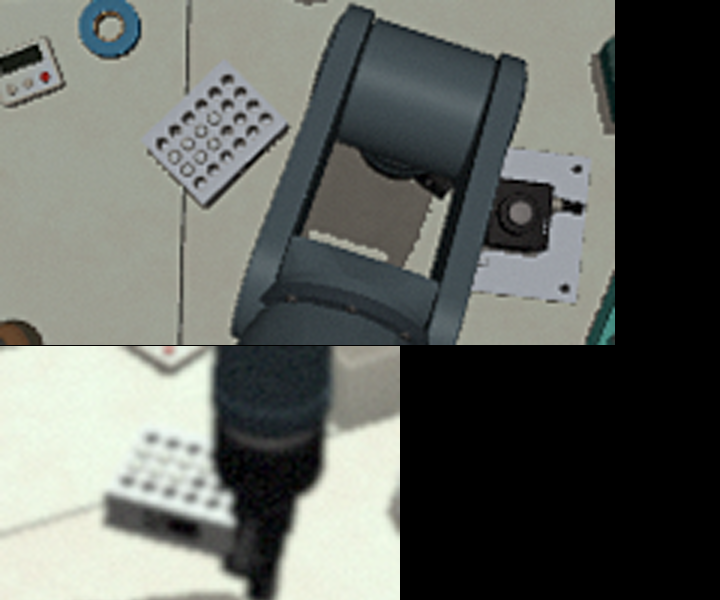

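Request:
servo_tool(series="1 0.03 0.046 0 0 0 7;1 0.06 0.092 0 0 0 14;1 0.09 0.138 0 0 0 21;1 0.12 0.184 0 0 0 28;1 0.14 0.213 0 0 0 35;1 0.14 0.213 0 0 0 42;1 0.14 0.213 0 0 0 49;1 0.14 0.213 0 0 0 56;1 0.14 0.213 0 0 0 63;1 0.14 0.213 0 0 0 70;1 0.14 0.213 0 0 0 77;1 0.14 0.213 0 0 0 84")

```text
time_s: 8.13
eef_pos: [0.6556, 0.1891, 0.0971]
eef_rot: [-0.001, 0.895, 0.447, -0.001]
wrist_force: [-1.0, -0.4, -0.3]
opening: -0.002
grasp_force: 0.0
```

Request:
servo_tool(series="1 0 0 0 0 0 7;1 0 0 0.03 0 0 7;1 0 0 0.063 0 0 7;1 0 0 0.063 0 0 7;1 0 0 0.063 0 0 7")

```text
time_s: 8.55
eef_pos: [0.6539, 0.1884, 0.0323]
eef_rot: [-0.001, 0.919, 0.394, -0.003]
wrist_force: [-0.5, 0.6, 0.1]
opening: -0.002
grasp_force: 0.0
```

```bash
python3 - <<'E'
from h import *
block()
E
```

```text
block S rect ((0.0448463074862957, 0.24641495943069458), (0.09120822697877884, 0.11336465179920197), 52.022308349609375) 1000
tcp S [0.0515 0.3287] z 0.0348 yaw-YS 52.6 [ 0.4 -0.6  0.7] 8.6
```

Request:
servo_tool(series="1 -0.007 0.004 0.003 0 0 0;1 -0.013 0.004 0.003 0 0 0;1 -0.0207 0 0.003 0 0 -5;1 -0.0287 -0.004 0.003 0 0 -10;1 -0.037 -0.0076 0.003 0 0 -15;1 -0.0456 -0.01 0.003 0 0 -20;1 -0.0543 -0.0117 0.003 0 0 -25;1 -0.0633 -0.0125 0.003 0 0 -30;1 -0.072 -0.0126 0.003 0 0 -35;1 -0.0775 -0.0124 0.003 0 0 -38;1 -0.0775 -0.0124 0.003 0 0 -38")

```text
time_s: 9.52
eef_pos: [0.595, 0.1396, 0.0341]
eef_rot: [0.001, 0.74, 0.672, 0.001]
wrist_force: [0.7, 0.5, 0.8]
opening: 0.001
grasp_force: 0.0
```

```bash
python3 - <<'E'
from h import *
block()
E
```

```text
block S rect ((0.035726387053728104, 0.21634036302566528), (0.11621984094381332, 0.08756123483181), 0.4043925106525421) 853
tcp S [-0.0036  0.2736] z 0.0339 yaw-YS 90.5 [-0.4  0.5  0.5] 9.5667
```

Request:
servo_tool(series="1 0.01 0 0 0 0 0;1 0.012 0.01 -0.04 0 0 0;1 0 0.045 -0.06 0 0 0;1 -0.03 0.085 -0.06 0 0 0;1 -0.056 0.126 -0.06 0 0 0;1 -0.056 0.126 -0.06 0 0 0;1 -0.056 0.126 -0.03 0 0 0;1 -0.056 0.126 0 0 0 0;1 -0.056 0.126 0 0 0 0;1 -0.056 0.126 0 0 0 0")

```text
time_s: 10.4
eef_pos: [0.7133, 0.073, 0.0304]
eef_rot: [-0.002, 0.741, 0.672, -0.002]
wrist_force: [0.1, 1.2, 0.5]
opening: 0.005
grasp_force: 0.0
```

Request:
servo_tool(series="1 0 -0.008 0 0 0 0;1 0 -0.016 0 0 0 0;1 0 -0.024 0 0 0 0;1 0 -0.032 0 0 0 0;1 0 -0.04 0 0 0 0;1 0 -0.048 0 0 0 0;1 0 -0.056 0 0 0 0;1 0 -0.063 0 0 0 0;1 0 -0.069 0 0 0 0;1 0 -0.069 0 0 0 0;1 0 -0.05 0 0 0 0")

```text
time_s: 11.32
eef_pos: [0.6617, 0.0781, 0.0326]
eef_rot: [-0.002, 0.74, 0.672, -0.001]
wrist_force: [0.3, 0.5, -0.4]
opening: -0.001
grasp_force: 0.0
```

```bash
python3 - <<'E'
from h import *
block()
E
```

```text
block S rect ((0.03617202118039131, 0.02324407361447811), (0.05443780496716499, 0.06744824349880219), 89.98807525634766) 109
tcp S [0.0741 0.219 ] z 0.0336 yaw-YS 90.6 [-0.3 -0.8  1.3] 11.3667
```

Request:
servo_tool(series="1 0 0.01 -0.02 0 0 0;1 0 0.01 -0.06 0 0 0;-0.4 0.03 -0.03 -0.06 0 0 0;-0.4 0.06 -0.06 -0.06 0 0 0;-0.4 0.075 -0.094 -0.06 0 0 0;-0.4 0.075 -0.094 -0.06 0 0 0;-0.4 0.075 -0.094 -0.06 0 0 0;-0.4 0.075 -0.094 -0.03 0 0 0;-0.4 0.075 -0.094 0 0 0 0;-0.4 0.075 -0.094 0.003 0 0 0;-0.4 0.075 -0.094 0.003 0 0 0")

```text
time_s: 12.28
eef_pos: [0.5774, 0.1601, 0.0274]
eef_rot: [-0.001, 0.741, 0.672, -0.002]
wrist_force: [0.0, 0.7, 0.4]
opening: 0.701
grasp_force: 0.0
```

```bash
python3 - <<'E'
from h import *
block()
E
```

```text
block S rect ((-0.017123524099588394, 0.21599994599819183), (0.11621706932783127, 0.09081409871578217), 1.3344250917434692) 1002
tcp S [-0.0222  0.2923] z 0.0292 yaw-YS 90.6 [-1.4 -0.2  0.7] 12.3333
```

Request:
servo_tool(series="-0.4 -0.012 0.003 0 0 0 0;-0.4 -0.026 0.003 0 0 0 0;-0.4 -0.04 0.003 0 0 0 0;-0.4 -0.055 0.003 0 0 0 0;-0.4 -0.07 0.003 0 0 0 0;-0.4 -0.085 0.003 0 0 0 0;-0.4 -0.1 0.003 0 0 0 0;-0.4 -0.115 0.003 0 0 0 0;-0.4 -0.13 0.003 0 0 0 0;-0.4 -0.145 0.003 0 0 0 0;-0.4 -0.155 0.003 0 0 0 0;-0.4 -0.16 0.003 0 0 0 0")

```text
time_s: 13.33
eef_pos: [0.5674, -0.0003, 0.0313]
eef_rot: [0.001, 0.741, 0.671, 0.002]
wrist_force: [0.5, 8.9, 6.1]
opening: 0.701
grasp_force: 4.3
```

```bash
python3 - <<'E'
from h import *
P=cloud(dict(np.load('top0.npz'))); z=P[...,2]
q=(P[...,:2]-O)@R.from_euler('z',YS,degrees=True).as_matrix()[:2,:2]
m=(z>.036)&(z<.053)&(q[...,1]>-.016)&(q[...,1]<.012)&(q[...,0]>-.09)&(q[...,0]<.05)
f=q[m].astype(np.float32); print(len(f),cv2.minAreaRect(f),cv2.fitLine(f,cv2.DIST_HUBER,0,.01,.01).ravel())
m=(z>.024)&(z<.042)&(q[...,1]>.008)&(q[...,1]<.06)&(q[...,0]>.04)&(q[...,0]<.09)
print('stop',cv2.minAreaRect(q[m].astype(np.float32)))
block()
E
```

```text
132 ((-0.013957351446151733, -0.0034992098808288574), (0.1269150823354721, 0.008252006024122238), 0.08475452661514282) [ 0.9999949   0.00320632 -0.01492229 -0.00317951]
stop ((0.06421470642089844, 0.029235731810331345), (0.012263365089893341, 0.04223911836743355), 1.3274962902069092)
block S rect ((-0.017221927642822266, 0.04615510627627373), (0.03226352855563164, 0.11530423164367676), 88.57501220703125) 260
tcp S [-0.0163  0.1308] z 0.0312 yaw-YS 90.5 [0.8 1.1 1.1] 13.3833
```

Request:
servo_tool(series="-0.4 -0.008 0 0 0 0 0.4;-0.4 -0.015 0 0 0 0 0.4;-0.4 -0.021 0 0 0 0 0.4;-0.4 -0.026 0 0 0 0 0.4;-0.4 -0.03 0 0 0 0 0.4;-0.4 -0.031 0 0 0 0 0.4;-0.4 -0.031 0 0 0 0 0.4")

```text
time_s: 13.97
eef_pos: [0.5643, -0.0297, 0.031]
eef_rot: [0.001, 0.743, 0.669, 0.001]
wrist_force: [1.2, 6.3, 4.2]
opening: 0.698
grasp_force: 3.0
```

Request:
servo_tool(series="-0.4 -0.002 0 0 0 0 0;-0.4 -0.004 0 0 0 0 0;-0.4 -0.004 0 0 0 0 0")

```text
time_s: 14.22
eef_pos: [0.5642, -0.0309, 0.031]
eef_rot: [-0.0, 0.743, 0.669, 0.003]
wrist_force: [4.6, 18.7, 6.4]
opening: 0.699
grasp_force: 9.7
```

```bash
python3 - <<'E'
from h import *
block()
E
```

```text
block S rect ((-0.0031760036945343018, 0.01593489944934845), (0.15190410614013672, 0.05283205583691597), 6.610342502593994) 267
tcp S [-0.0161  0.1006] z 0.031 yaw-YS 90.1 [ 4.1 19.4  5.7] 14.2667
```

Request:
servo_tool(series="-0.4 0.012 0 0 0 0 0;-0.4 0.02 0 -0.03 0 0 0;1 0.01 -0.03 -0.07 0 0 0;1 -0.02 -0.06 -0.07 0 0 0;1 -0.055 -0.088 -0.07 0 0 0;1 -0.055 -0.088 -0.07 0 0 0;1 -0.055 -0.088 -0.07 0 0 0;1 -0.055 -0.088 -0.035 0 0 0;1 -0.055 -0.088 -0.005 0 0 0;1 -0.055 -0.088 -0.005 0 0 0;1 -0.055 -0.088 -0.005 0 0 0")

```text
time_s: 15.18
eef_pos: [0.4685, -0.0782, 0.0332]
eef_rot: [-0.002, 0.743, 0.669, -0.001]
wrist_force: [-0.6, 0.5, 0.8]
opening: -0.003
grasp_force: 0.0
```

```bash
python3 - <<'E'
from h import *
block()
E
```

```text
block S rect ((0.005180984735488892, 0.04316449910402298), (0.09420844167470932, 0.12975698709487915), 89.99593353271484) 829
tcp S [-0.1047  0.0429] z 0.0346 yaw-YS 90.2 [ 0.9 -0.3  0.8] 15.2333
```

Request:
servo_tool(series="1 0.002 0.006 0 0 0 0;1 0.002 0.012 0 0 0 0;1 0.002 0.017 0 0 0 0;1 0.002 0.021 0 0 0 0;1 0.002 0.025 0 0 0 0;1 0.002 0.028 0 0 0 0;1 0.002 0.031 0 0 0 0;1 0.002 0.033 0 0 0 0;1 0.002 0.033 0 0 0 0")

```text
time_s: 15.98
eef_pos: [0.5022, -0.08, 0.0352]
eef_rot: [-0.001, 0.743, 0.67, -0.001]
wrist_force: [-8.7, 0.6, 6.7]
opening: -0.001
grasp_force: 4.1
```

Request:
servo_tool(series="1 0 0.002 0 0 0 0;1 0 0.004 0 0 0 0;1 0 0.004 0 0 0 0")

```text
time_s: 16.23
eef_pos: [0.5024, -0.0799, 0.0348]
eef_rot: [-0.004, 0.742, 0.67, -0.004]
wrist_force: [-24.5, 0.2, 20.6]
opening: 0.0
grasp_force: 12.3
```

```bash
python3 - <<'E'
from h import *
block()
E
```

```text
block S rect ((0.030048523098230362, 0.04353124648332596), (0.08015529811382294, 0.09413766115903854), 0.39429381489753723) 547
tcp S [-0.0723  0.0452] z 0.0348 yaw-YS 90.3 [-23.1   0.1  19.9] 16.2833
```

Request:
servo_tool(series="1 0 -0.012 0 0 0 0;1 0 -0.018 -0.03 0 0 0;-0.4 0.03 -0.01 -0.07 0 0 0;-0.4 0.06 0.03 -0.07 0 0 0;-0.4 0.078 0.068 -0.07 0 0 0;-0.4 0.078 0.068 -0.07 0 0 0;-0.4 0.078 0.068 -0.07 0 0 0;-0.4 0.078 0.068 -0.035 0 0 0;-0.4 0.078 0.068 0.003 0 0 0;-0.4 0.078 0.068 0.003 0 0 0;-0.4 0.078 0.068 0.003 0 0 0")

```text
time_s: 17.2
eef_pos: [0.5797, -0.01, 0.0295]
eef_rot: [-0.002, 0.743, 0.669, -0.002]
wrist_force: [-0.5, 0.0, 0.8]
opening: 0.698
grasp_force: 0.0
```

Request:
servo_tool(series="-0.4 -0.008 0 0 0 0 0.2;-0.4 -0.014 0 0 0 0 0.2;-0.4 -0.019 0 0 0 0 0.2;-0.4 -0.023 0 0 0 0 0.2;-0.4 -0.026 0 0 0 0 0.2;-0.4 -0.026 0 0 0 0 0.2")

```text
time_s: 17.7
eef_pos: [0.5816, -0.0328, 0.034]
eef_rot: [-0.0, 0.744, 0.668, 0.004]
wrist_force: [3.1, 20.2, 7.7]
opening: 0.698
grasp_force: 10.3
```

```bash
python3 - <<'E'
from h import *
block()
E
```

```text
block S rect ((-0.004312574863433838, 0.005967277567833662), (0.14621232450008392, 0.019889099523425102), 0.0074189193546772) 212
tcp S [0.0014 0.1006] z 0.034 yaw-YS 90.0 [ 2.9 19.2  7.3] 17.75
```

Request:
servo_tool(series="-0.4 0.012 0 0 0 0 0;-0.4 0.02 0 -0.03 0 0 0;1 0.02 0 -0.07 0 0 0;1 0 0 -0.11 0 0 0;1 -0.04 0 -0.11 0 0 0;1 -0.08 0 -0.11 0 0 0;1 -0.12 0 -0.11 0 0 0;1 -0.159 -0.0014 -0.11 0 0 0;1 -0.159 -0.0014 -0.11 0 0 0;1 -0.159 -0.0014 -0.11 0 0 0")

```text
time_s: 18.58
eef_pos: [0.5608, -0.197, 0.1425]
eef_rot: [0.001, 0.746, 0.666, 0.0]
wrist_force: [-0.3, 0.1, -0.1]
opening: -0.001
grasp_force: 0.0
```

```bash
python3 - <<'E'
from h import *
t=block(); save(t,'t4.png')
P=cloud(t); z=P[...,2]
q=(P[...,:2]-O)@R.from_euler('z',YS,degrees=True).as_matrix()[:2,:2]
m=(z>.03)&(z<.048)&(q[...,1]>.056)&(q[...,1]<.12)&(abs(q[...,0])<.1)
print(cv2.minAreaRect(q[m].astype(np.float32)),m.sum())
E
```

```text
block S rect ((-0.003473736345767975, 0.04318678006529808), (0.09418720752000809, 0.14786086976528168), 89.97940826416016) 1125
tcp S [-0.0017 -0.0631] z 0.1421 yaw-YS 89.9 [-0.   0.3 -0. ] 18.6333
((0.00042310357093811035, 0.0731668472290039), (0.11610834300518036, 0.03425255045294762), 0.029048865661025047) 378
```

Request:
servo_tool(series="1 0.003 0.0015 0.03 0 0 0;1 0.003 0.0015 0.045 0 0 0;1 0.003 0.0015 0.051 0 0 0;1 0.003 0.0015 0.054 0 0 0;1 0.003 0.0015 0.057 0 0 0;1 0.003 0.0015 0.06 0 0 0;1 0.003 0.0015 0.06 0 0 0")

```text
time_s: 19.22
eef_pos: [0.5624, -0.1893, 0.0865]
eef_rot: [-0.002, 0.743, 0.669, -0.001]
wrist_force: [-19.4, 11.6, 37.3]
opening: -0.0
grasp_force: 18.6
```

Request:
servo_tool(series="1 0 0 -0.003 0 0 0;1 0 0 -0.003 0 0 0;1 0 0 -0.003 0 0 0")

```text
time_s: 19.47
eef_pos: [0.564, -0.1905, 0.087]
eef_rot: [0.001, 0.744, 0.669, 0.001]
wrist_force: [-3.3, 2.8, 11.0]
opening: -0.003
grasp_force: 5.3
```

Request:
servo_tool(series="1 0 0 -0.002 0 0 0;1 0 0 -0.002 0 0 0;1 0 0 -0.002 0 0 0")

```text
time_s: 19.72
eef_pos: [0.564, -0.1907, 0.0877]
eef_rot: [0.001, 0.744, 0.668, 0.001]
wrist_force: [1.0, 3.4, 5.2]
opening: 0.0
grasp_force: 2.2
```

Request:
servo_tool(series="1 0 0 -0.002 0 0 0;1 0 0 -0.002 0 0 0;1 0 0 -0.002 0 0 0")

```text
time_s: 19.97
eef_pos: [0.5636, -0.1913, 0.0888]
eef_rot: [0.001, 0.744, 0.668, 0.0]
wrist_force: [1.8, 2.3, 3.1]
opening: 0.003
grasp_force: 1.8
```

Request:
servo_tool(series="1 0 0 -0.002 0 0 0;1 0 0 -0.002 0 0 0;1 0 0 -0.002 0 0 0")

```text
time_s: 20.22
eef_pos: [0.563, -0.1916, 0.0903]
eef_rot: [0.0, 0.744, 0.668, -0.0]
wrist_force: [0.9, 0.5, 2.8]
opening: 0.001
grasp_force: 1.3
```

Request:
servo_tool(series="1 0 0 -0.002 0 0 0;1 0 0 -0.004 0 0 0;1 0 0 -0.01 0 0 0;1 0 0 -0.03 0 0 0;1 0 0 -0.06 0 0 0;1 0 0 -0.1 0 0 0;1 -0.05 -0.03 -0.1 0 0 0;1 -0.09 -0.06 -0.1 0 0 0;1 -0.13 -0.09 -0.1 0 0 0;1 -0.17 -0.12 -0.1 0 0 0;1 -0.17 -0.12 -0.1 0 0 0")

```text
time_s: 21.13
eef_pos: [0.4235, -0.3481, 0.1905]
eef_rot: [-0.0, 0.744, 0.668, -0.0]
wrist_force: [0.2, -0.2, -0.1]
opening: -0.001
grasp_force: 0.0
```

```bash
python3 - <<'E'
from h import *
t=block(); s=cam('side')
P=cloud(t); z=P[...,2]
q=(P[...,:2]-O)@R.from_euler('z',YS,degrees=True).as_matrix()[:2,:2]
m=(z>.03)&(z<.048)&(q[...,1]>.056)&(q[...,1]<.12)&(abs(q[...,0])<.1)
print(cv2.minAreaRect(q[m].astype(np.float32)),m.sum())
m=(abs(q[...,0])<.006)&(abs(q[...,1]+.06)<.006); print('button z',np.median(z[m]))
a=cv2.resize(t['img'][125:275,110:410],None,fx=2.4,fy=2.4,interpolation=cv2.INTER_CUBIC)
b=cv2.resize(s['img'][195:275,215:345],None,fx=3,fy=3,interpolation=cv2.INTER_CUBIC)
im=np.zeros((600,720,3),np.uint8); im[:a.shape[0],:a.shape[1]]=a; im[360:600,:b.shape[1]]=b
cv2.imwrite('pics/z5.png',im[...,::-1])
E
```

```text
block S rect ((-0.003981061279773712, 0.04317258298397064), (0.09424878656864166, 0.14754413068294525), 89.9208755493164) 1123
tcp S [-0.1256 -0.2361] z 0.1905 yaw-YS 89.8 [-1.8 -5.1 -0.6] 21.1833
((0.00021422654390335083, 0.07316846400499344), (0.03424616903066635, 0.11591168493032455), 89.92710876464844) 376
button z 0.06750372339105626
```

View pics/z5.png

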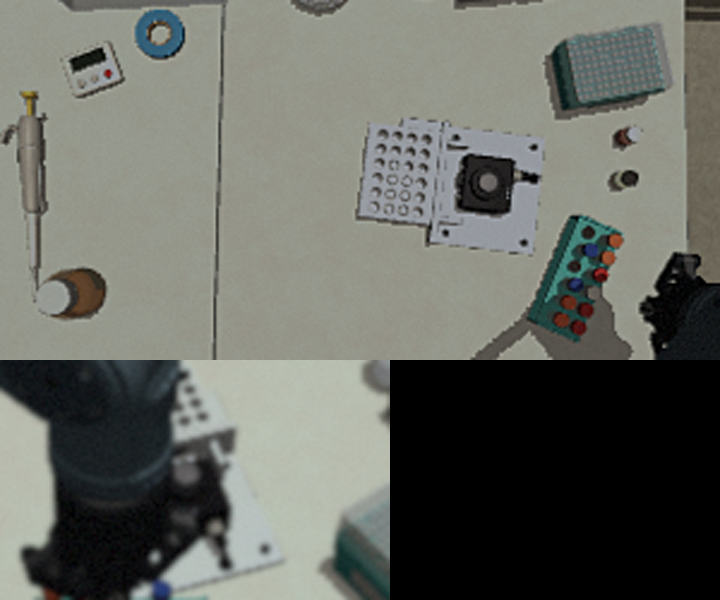

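The picture shows the block (400,170) flat on the fence with its end at the stop, the button up, and all bystanders where they were.

```bash
python3 -c "
from bench import ctrl
print(ctrl.get_obs()['wrist_force'],ctrl.hand_in())"
```

```text
the job is handed in; nothing more can be done
[ 0.26933209 -0.12061609 -0.03612037] None
```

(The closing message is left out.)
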